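Light the hob under the moka pot and hold the knob in

TASK

On the small two-burner hob in front of you, light the burner under the moka pot: push that burner's knob fully in, then, keeping it fully in, turn it anticlockwise by a sixth of a turn (60 degrees), so that its pointer reaches the bar mark on the panel. Keep it pushed in at that mark for at least three seconds so that the flame stays alight, and finish while still holding it there. Leave the other burner's knob, the pots on the hob and the mug beside it as they are.

Things in the scene. Friction and masses are not known exactly. Their poses are not given: they have to be found in the camera images.
- hob: two-burner table-top gas hob, grey, steel top panel, 210 (x) x 560 (y) mm, panel 55 mm above the worktop; fixed. Origin under its centre; x points to its back (away from the robot), y to its left. Knobs on the panel 70 mm before the centre, 50 mm left and right of it; burners 25 mm behind the centre, 190 mm left and right. Left knob serves left burner, right knob right burner
- burner_left (a point): centre of the left (+y) burner's pan support, at the height of its top, 82 mm above the worktop; four dark bars 70 mm long from the centre
- burner_right (a point): the same for the right (-y) burner
- knob_left: black knob of the left burner, axis vertical. Origin on the axis at panel height while out, sinking with it. Round skirt, diameter 48 mm, top 17 mm above the origin; on it a grip bar 44 mm long (knob's x), 14 wide (y), 24 high. Thin grey pointer line on the bar's top at its +x end; at off it points to the hob's back
- knob_right: the same knob of the right burner, with its own pip and mark
- knob_left_grip (a point): middle of the left knob's grip bar, half-way up (29 mm above the knob's origin, 12 mm above the skirt). On the panel round the knob: a round pip at off, 34 mm behind the axis, and a black bar mark (ignition), 37 mm from the axis, 60 degrees anticlockwise from the pip seen from above
- knob_right_grip (a point): the same on the right knob
- push_left (a joint): how far the left knob is pushed in (down), m: 0 out, 0.009 fully in. A spring pushes it out: 4 N at first, 10.5 N fully in; it comes out by itself when let go
- push_right (a joint): the same for the right knob
- turn_left (a joint): turn of the left knob, rad, anticlockwise seen from above: 0 off, 1.05 ignition mark, 2.4 the far stop. Light friction (about 0.06 N m), no spring, and no click at the mark. Near off a key locks it: it turns past about 0.1 only while pushed in more than 5 mm (great force on the fingers can jump the key; that counts as failure)
- turn_right (a joint): the same for the right knob
- moka_mid (a point): moka pot: bare metal stove-top coffee maker with waist, spout, lid and black handle, body 98 mm in diameter, 174 mm high, 0.35 to 0.65 kg, loose on one of the two burners, handle roughly to the back of the hob. This point is on its axis half-way up (87 mm above its foot). x and y axes of the pot: the handle points to its -y
- jug_mid (a point): milk jug: plain metal frothing jug with a round thermometer on the lip, about 85 mm across, 129 mm high with the thermometer, loose on the other burner. Point on its axis, 64 mm above its foot
- mug_mid (a point): pale blue mug, 80 mm in diameter, 90 mm high, loose on the worktop to the left of the hob. Point on its axis half-way up

How it is judged:
On the way, in this order (a step that is already met when the one before it is completed fails the run):
1. the knob of the burner under the moka pot is pushed in while still at off (((y of moka_mid in the frame of hob above 0 m and value of joint push_left above 0.007 m and value of joint turn_left below 0.25 rad) or (y of moka_mid in the frame of hob below 0 m and value of joint push_right above 0.007 m and value of joint turn_right below 0.25 rad))), for 0.1 s.
2. pushed in, it is turned to the ignition mark and kept there for three seconds (((y of moka_mid in the frame of hob above 0 m and value of joint push_left above 0.007 m and value of joint turn_left between 0.85 and 1.25 rad) or (y of moka_mid in the frame of hob below 0 m and value of joint push_right above 0.007 m and value of joint turn_right between 0.85 and 1.25 rad))), for 3 s.
At the end, for the whole second after the job is handed in: The knob of the burner under the moka pot is held by the fingers (more than 3 N), pushed in more than 7 of its 9 mm and turned 0.85 to 1.25 rad (mark at 1.05); the other knob is out and off; the moka pot stands upright within 40 mm of its burner's centre (((y of moka_mid in the frame of hob above 0 m and value of joint push_left above 0.007 m and value of joint turn_left between 0.85 and 1.25 rad and contact force between the fingers and knob_left above 3 N and value of joint push_right below 0.002 m and value of joint turn_right below 0.2 rad and horizontal distance between moka_mid and burner_left below 0.04 m and angle between moka_mid's own z axis and vertical below 0.15 rad) or (y of moka_mid in the frame of hob below 0 m and value of joint push_right above 0.007 m and value of joint turn_right between 0.85 and 1.25 rad and contact force between the fingers and knob_right above 3 N and value of joint push_left below 0.002 m and value of joint turn_left below 0.2 rad and horizontal distance between moka_mid and burner_right below 0.04 m and angle between moka_mid's own z axis and vertical below 0.15 rad))); the arm keeps its last pose, push and grip.
It fails at once if the knob comes out (less than 3 mm in) while turned away from off ((y of moka_mid in the frame of hob above 0 m and value of joint turn_left above 0.45 rad and value of joint push_left below 0.003 m) or (y of moka_mid in the frame of hob below 0 m and value of joint turn_right above 0.45 rad and value of joint push_right below 0.003 m)).
It fails at once if the knob is turned far past the mark (beyond 1.6 rad) ((y of moka_mid in the frame of hob above 0 m and value of joint turn_left above 1.6 rad) or (y of moka_mid in the frame of hob below 0 m and value of joint turn_right above 1.6 rad)).
It fails at once if the other burner's knob is pushed or turned ((y of moka_mid in the frame of hob above 0 m and (value of joint push_right above 0.004 m or value of joint turn_right above 0.2 rad)) or (y of moka_mid in the frame of hob below 0 m and (value of joint push_left above 0.004 m or value of joint turn_left above 0.2 rad))).
It fails at once if the moka pot, the milk jug or the mug is shifted by more than 20 mm (distance of any of moka_mid, jug_mid, mug_mid from where it was at the start of the episode above 0.02 m).
It also fails if it takes over 43 s, if anything falls off the work surface, if the arm or the gripper's body presses on something with over 40 N, if the wrist force passes 120 N, or if a joint passes its speed limit or range.

ROBOT

A 6-joint arm with a two-finger parallel gripper is mounted at the origin on a cart in front of the work surface, level with it; the furniture and walls round the work are solid. World frame = base frame: x ahead of the robot, y to its left, z up, the work surface at z = 0. Lengths are in m, angles in rad, forces in N, time in s.
With the tool pointing down it reaches from about 0.225 to 0.875 m from the base axis. Payload 3.4 kg.
Tool frame: the origin (TCP) lies on the centre line of the jaws, within the pads' length; the fingertips stand 11 mm ahead of it and the grasp point (between the pads) lies 8 mm behind it; z points along the fingers, y is the line along which they close (so a half turn about z gives the same grasp; the last joint's range is limited). The gripper opens to 85 mm and grips with 20 to 120 N. Pads are 22 mm wide; open, the fingers measure 114 mm over their backs; the gripper's body (76 mm by 85 mm) begins 54 mm behind the grasp point. The pads swing forward as they close: fully open they stand 13 mm farther back than shut.
Start: joints at [1.116, 0.276, 1.505, -0, 1.361, -0.121], TCP at [0.188, 0.543, 0.242] pointing down, gripper open.
Joint ranges: [-2.89, 2.89], [-0.75, 2.08], [0.22, 2.7], [-1.18, 4.32], [0.11, 2.71], [-2.7, 2.7]. Speed limits (rad/s): [2.57, 2.57, 3.14, 3.14, 3.14, 3.14].

INTERFACE

Orientations are given as a unit quaternion [w, x, y, z].
In Python, from rig import manip, eyes, job gives the robot as it stands.
- The arm moves only by the tool drive_tool, never from a script. Its argument "rows" is a list of rows, each a list of 3 entries, a list of its own where there are three numbers: the turn, a rotation vector about the world's x, y, z in rad, then the shift along the world's x, y, z in cm, then the finger opening in cm, from 0 to 8.54. A call has 1 to 8 rows; each row shifts and turns the commanded pose from where the row before left it; what a row does not reach is not made up. A row lasts 1/8 s, in which the tool goes at most 62.5 mm and 10.7 degrees, less where a joint would pass 70% of its speed; a pose out of reach is approached as far as the arm can. A call is refused whole if a number of a shift passes 6.25 or a number of a turn 0.188, either way. A call with a gripper value outside its range is refused whole. The fingers move at their own pace and stop on an object; "force" is the grip in N (left out, the last holds). Time passes only in rows, so rows that do not move let the fingers close. It gives the time, the measured TCP pose, the force, the opening and the grip force at its end, in the units of the state.
- manip.get_state(): the state, without advancing time (a new reading comes with each control period).
- eyes.get_image(name): name is "scene" or "top" or "wrist"; returns the picture (384x512x3 uint8, red, green, blue); there is no depth.
- eyes.get_calibration(name): a dict with "camera_matrix" (3x3 intrinsics, pixels), "view" (4x4, takes a point from world to camera coordinates). Camera axes: x right, y up, looking along -z (the intrinsics and any distortion apply to the point x, -y, -z); pixel columns grow to the right and rows downward; lengths in m; the calibration is good to about 2 mm. A picture is of the moment at which its call begins: read the wrist's pose just before it. get_calibration takes no time and is no camera call; for the wrist camera it gives the pose at the moment of the call.
- job.sign_off(): hands the job in; it is judged then, once.
The state is a dict: "clock": time; "qpos": joint angles; "qd": joint speeds; "effort": joint torques, N m; "position": TCP position; "ee_rot": TCP orientation; "contact_force": force on the tool from outside, world axes, zero at the start; "moment": the same for the moment, N m; "width": finger opening in m; "gripper_force": force on a finger pad.
Only numpy, scipy, OpenCV 4.12 (cv2) and the standard library are available. Lean on these libraries where they do the work, as an engineer would, in place of code of your own. Each camera call takes 0.05 s, during which the arm holds its last target. There are 200 camera calls.

## Working session

There is one attempt and no reset: what is moved stays moved. The work goes in short steps, Python scripts to look and compute and a tool call to move; the robot and the scene stay as the last step left them, time stands still between calls to the robot, and variables do not carry over. Pictures are saved under pics/ and viewed, at most 10 in all, crops included, and the job is handed in when it is done.

Besides the shell and the picture viewer there is one more tool, called after ">>>" in YAML: its name, and indented under it one key for each argument. drive_tool: Moves the arm, as the interface text tells. Its arguments: {"type":"object","properties":{"rows":{"type":"array"},"force":{"type":"number"}},"required":["rows"]}

```bash
mkdir -p pics
python3 - <<'E'
from rig import manip, eyes, job
import cv2, numpy as np
s=manip.get_state(); print(s)
ims=[]
for n in ["scene","top"]:
    im=eyes.get_image(n); cv2.imwrite(f"pics/{n}0.png",im[:,:,::-1])
    c=eyes.get_calibration(n); print(n,c); np.savez(f"{n}.npz",im=im,K=c["camera_matrix"],V=c["view"])
E
```

```text
{'clock': 0.0, 'qpos': array([ 1.11600670e+00,  2.76627839e-01,  1.50615980e+00, -4.29481081e-06,
        1.36070669e+00, -1.21001353e-01]), 'qd': array([ 8.85738522e-04,  1.51921182e-04, -7.59997153e-04,  9.46541094e-04,
       -8.75529096e-04, -4.51192031e-05]), 'effort': array([ 1.50122396e-03, -4.16768146e+01, -2.45806074e+01,  1.51522968e-04,
        1.08590856e-02,  5.34134060e-06]), 'position': array([0.18816079, 0.54279055, 0.24141035]), 'ee_rot': array([-2.67961922e-04,  1.66119926e-01,  9.86105099e-01, -9.12298092e-04]), 'contact_force': array([-0.26136135, -0.63997355,  0.71969057]), 'moment': array([ 0.02534814, -0.01949061, -0.05800656]), 'gripper_force': 0.0, 'width': 0.08515401764295757}
scene {'camera_matrix': array([[496.19073808,   0.        , 247.18543663],
       [  0.        , 496.19073808, 192.22257129],
       [  0.        ,   0.        ,   1.        ]]), 'view': array([[-0.58977413, -0.80725745, -0.02240295,  0.48700055],
       [ 0.47644595, -0.37021757,  0.79745734, -0.28277646],
       [-0.65204734,  0.45964592,  0.60295928, -1.44777828],
       [ 0.        ,  0.        ,  0.        ,  1.        ]])}
top {'camera_matrix': array([[491.98139782,   0.        , 258.11882397],
       [  0.        , 491.98139782, 188.96846033],
       [  0.        ,   0.        ,   1.        ]]), 'view': array([[ 0.01335102, -0.99973776,  0.01860533,  0.18333449],
       [ 0.98704116,  0.01615263,  0.15965222, -0.54127485],
       [-0.15991088,  0.01623271,  0.98699798, -1.6529084 ],
       [ 0.        ,  0.        ,  0.        ,  1.        ]])}
```

```bash
ls
cat > h.py <<'E'
import numpy as np, cv2
def load(n):
    d=np.load(n+".npz"); return d["im"],d["K"],d["V"]
def ray(px,K,V,z):
    """pixel(s) -> world point on plane z"""
    px=np.atleast_2d(px).astype(float)
    d=np.c_[px,np.ones(len(px))]@np.linalg.inv(K).T
    d[:,1:]*=-1
    Rw=V[:3,:3].T; o=-Rw@V[:3,3]; d=d@Rw.T
    return o+d*((z-o[2])/d[:,2])[:,None]
def proj(P,K,V):
    P=np.atleast_2d(P); c=P@V[:3,:3].T+V[:3,3]; c[:,1:]*=-1
    p=c@K.T; return p[:,:2]/p[:,2:]
E
```

```text
pics
scene.npz
top.npz
```

View pics/top0.png

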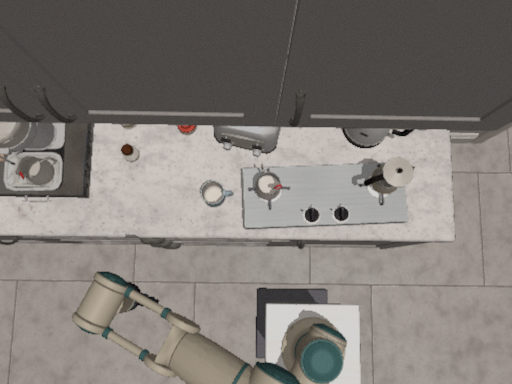

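View pics/scene0.png

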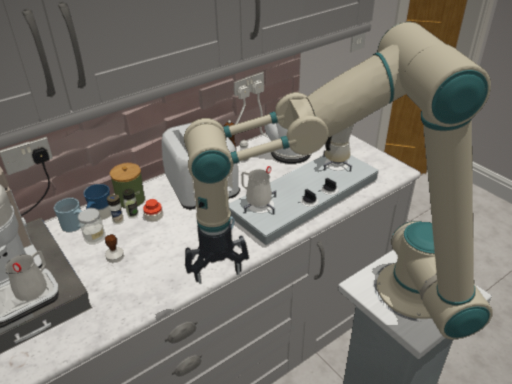

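The top view shows the hob at columns 242-406 and rows 163-228, with knobs at about (312,215) and (341,214). The pots are at (268,187) and (395,175), and the mug at (213,194). I'll enlarge to identify the pots.

Run:
```python
from h import *
a=load("top")[0][150:240,235:415]; b=load("scene")[0][110:240,220:400]
a=cv2.resize(a,(720,360),interpolation=3); b=cv2.resize(b,(360,260),interpolation=3)
o=np.zeros((600,720,3),np.uint8);o[:340]=a[:340];o[340:,:360]=b
o[340:,:360]=b
cv2.imwrite("pics/z.png",o[:,:,::-1])
im,K,V=load("top")
m=(im[:,:,:].max(2)<50).astype(np.uint8); m[:200]=0;m[226:]=0;m[:,:295]=0;m[:,355:]=0
n,l,s,c=cv2.connectedComponentsWithStats(m)
for i in range(1,n):
    if s[i,4]>15: print(s[i],c[i],ray(c[i],K,V,.075))
for p in [(242,168),(403,162),(406,222),(245,228)]: print(ray(p,K,V,.055))
```

```text
[306 209  12  12 106] [311.46226415 214.62264151] [[0.44886437 0.01177228 0.075     ]]
[335 208  13  12 109] [341.13761468 213.60550459] [[ 0.45383397 -0.08814852  0.075     ]]
[[0.60848327 0.24797857 0.055     ]]
[[ 0.63928774 -0.30954364  0.055     ]]
[[ 0.4308307  -0.31272541  0.055     ]]
[[0.40229723 0.23403211 0.055     ]]
```

View pics/z.png

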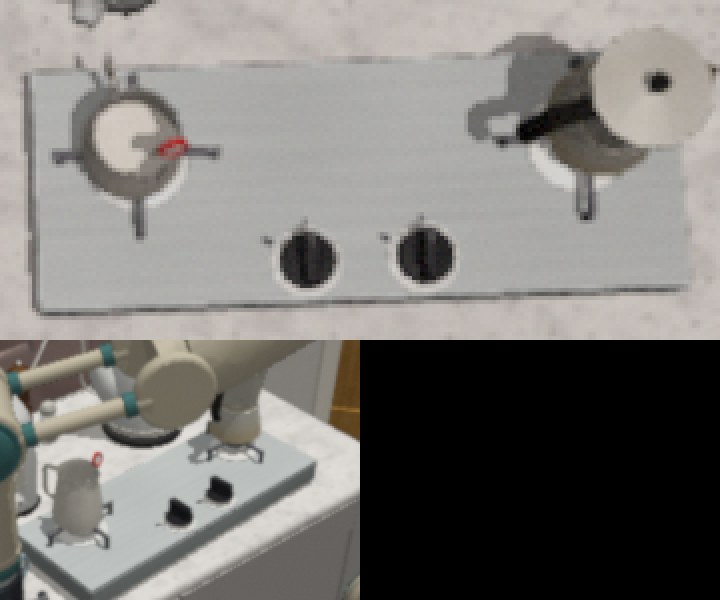

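The pot with the lid and black handle, the moka, is on the right burner at crop (600,130). The jug with the red thermometer is on the left. The target is therefore the right knob at about (0.453,-0.088), with hob yaw about 0.053. The two knobs measure 100 mm apart, as specified. Next I move above it, turning the tool by -2.757 rad so that the later anticlockwise turn stays within joint 6's range.

>>> drive_tool:
  rows:
    - [[0, 0, -0.18], [1.7, -4.2, 0], 8.5]
    - [[0, 0, -0.18], [1.7, -4.2, 0], 8.5]
    - [[0, 0, -0.18], [1.7, -4.2, 0], 8.5]
    - [[0, 0, -0.18], [1.7, -4.2, 0], 8.5]
    - [[0, 0, -0.18], [1.7, -4.2, 0], 8.5]
    - [[0, 0, -0.18], [1.7, -4.2, 0], 8.5]
    - [[0, 0, -0.18], [1.7, -4.2, 0], 8.5]
    - [[0, 0, -0.18], [1.7, -4.2, 0], 8.5]
  force: 30

```text
clock: 1.1
position: [0.3245, 0.2059, 0.2421]
ee_rot: [0.0, 0.777, 0.63, -0.0]
contact_force: [0.7, -0.1, -0.4]
width: 0.0848
gripper_force: 0.0
```

>>> drive_tool:
  rows:
    - [[0, 0, -0.164], [1.6, -3.7, 0], 8.5]
    - [[0, 0, -0.164], [1.6, -3.7, 0], 8.5]
    - [[0, 0, -0.164], [1.6, -3.7, 0], 8.5]
    - [[0, 0, -0.164], [1.6, -3.7, 0], 8.5]
    - [[0, 0, -0.164], [1.6, -3.7, 0], 8.5]
    - [[0, 0, -0.164], [1.6, -3.7, 0], 8.5]
    - [[0, 0, -0.164], [1.6, -3.7, 0], 8.5]
    - [[0, 0, -0.164], [1.6, -3.7, 0], 8.5]

```text
clock: 2.1
position: [0.4525, -0.0899, 0.242]
ee_rot: [-0.0, 1.0, 0.025, -0.0]
contact_force: [0.6, -0.4, -0.6]
width: 0.0851
gripper_force: 0.0
```

Run:
```python
from rig import manip, eyes
from h import *
for i in range(3): im=eyes.get_image("wrist")
s=manip.get_state(); print(s["position"],s["ee_rot"],s["qpos"],s["clock"])
c=eyes.get_calibration("wrist"); im=eyes.get_image("wrist")
np.savez("w1.npz",im=im,K=c["camera_matrix"],V=c["view"]); cv2.imwrite("pics/w1.png",im[:,:,::-1])
print(proj([[.4538,-.0881,.075]],c["camera_matrix"],c["view"]))
```

```text
[ 0.45274859 -0.09009351  0.24171666] [-1.36817527e-04  9.99640400e-01  2.68094598e-02 -5.52191800e-04] [-3.47221701e-01  1.04813253e-01  1.72905411e+00 -1.54051599e-04
  1.30885330e+00  1.16998925e+00] 2.25
[[252.20515707 172.35815986]]
```

View pics/w1.png

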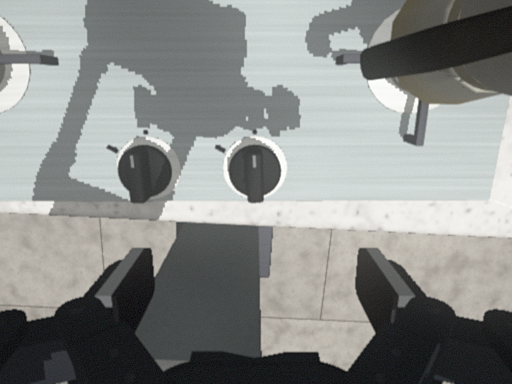

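The wrist view shows the right knob at (254,170) with its pip at (254,131) and bar mark at (220,148). The left knob is at (145,170) with its pip at (145,131).

Run:
```python
from h import *
im,K,V=load("w1"); g=im.max(2)
m=(g<70).astype(np.uint8); m[:, :100]=0; m[:125]=0; m[205:]=0; m[:,300:]=0
n,l,s,c=cv2.connectedComponentsWithStats(m)
P={}
for i in range(1,n):
    if s[i,4]>5: print(s[i],c[i].round(1),ray(c[i],K,V,.055 if s[i,4]<100 else .078).round(4))
# skirt: left/right edges & top of disc at z=.072
for x0 in (115,225):
    r=[]
    for row in range(150,186,4):
        xs=np.where(m[row,x0:x0+62])[0]+x0; q=ray([[xs.min(),row],[xs.max()+1,row]],K,V,.072); r+=[*q]
    r=np.array(r)[:,:2]; A=np.c_[2*r,np.ones(len(r))]; z=np.linalg.lstsq(A,(r**2).sum(1),rcond=None)[0]
    print("circle",z[:2],np.sqrt(z[2]+z[:2]@z[:2]))
# pointer line (bright pixels on bar top) of the right knob
for x0 in (128,242):
    ys,xs=np.where((g[150:172,x0:x0+25]>75)); 
    q=ray(np.c_[xs+x0,ys+150],K,V,.096); print(len(xs),q.mean(0)); print(cv2.fitLine(q[:,:2].astype(np.float32),2,0,.01,.01).ravel())
```

```text
[109 146   8   6  12] [112.7 148.8] [[0.4647 0.0425 0.055 ]]
[ 119  146   52   56 1732] [143.4 173.9] [[0.448  0.0075 0.078 ]]
[232 146  30  30 221] [248.4 154.9] [[ 0.4699 -0.084   0.078 ]]
[230 172   2   4   6] [230.3 173.8] [[ 0.4465 -0.0675  0.055 ]]
[244 177   5  15  26] [246.  182.1] [[ 0.4392 -0.0828  0.055 ]]
[231 178   4   7   7] [232.6 181. ] [[ 0.4396 -0.0699  0.055 ]]
circle [0.45144006 0.00849014] 0.02343841194297862
circle [ 0.4593214  -0.08557774] 0.015992009279855043
65 [0.46283401 0.01106507 0.096     ]
[0.9986911  0.05114822 0.462834   0.01106507]
275 [ 0.46759468 -0.09185579  0.096     ]
[ 0.57923883 -0.8151579   0.46759468 -0.09185579]
```

Run:
```python
from h import *
im,K,V=load("w1"); g=im.max(2)
for x0 in (115,225):
  for th in (90,110):
    m=g<th; r=[]
    for row in range(152,186,4):
        xs=np.where(m[row,x0:x0+58])[0]+x0; r+=[*ray([[xs.min(),row],[xs.max()+1,row]],K,V,.072)]
    r=np.array(r)[:,:2]; z=np.linalg.lstsq(np.c_[2*r,np.ones(len(r))],(r**2).sum(1),rcond=None)[0]
    print("circle",th,z[:2],np.sqrt(z[2]+z[:2]@z[:2]))
for x0,y0 in ((138,126),(248,126),(212,143)):
    w=g[y0:y0+10,x0:x0+14].astype(float); w=np.clip(np.median(w)-25-w,0,None); ys,xs=np.mgrid[y0:y0+10,x0:x0+14]
    p=[(w*xs).sum()/w.sum(),(w*ys).sum()/w.sum()]; print(p,ray(p,K,V,.055))
m=g[150:172,246:262]; print(m[::3])
```

```text
circle 90 [0.44972853 0.00778009] 0.023621259708720723
circle 110 [0.45079347 0.00823058] 0.024430220186265627
circle 90 [ 0.4550674  -0.09026305] 0.022882120665077128
circle 110 [ 0.45474077 -0.09030423] 0.023176483002420794
[np.float64(144.78387505276487), np.float64(130.03419164204306)] [[0.48360266 0.01203696 0.055     ]]
[np.float64(253.9251509054326), np.float64(129.71911468812877)] [[ 0.48913649 -0.08775343  0.055     ]]
[np.float64(219.83577146011592), np.float64(148.21363510902566)] [[ 0.4704589  -0.05700019  0.055     ]]
[[ 67  66  64  65  62  65  62  66  62  67  65  59  64  63  67  72]
 [ 65  68  65  65  63  71  68  64  67  67  66  63  72  66  66  65]
 [ 67  66  66  72  68  77 112 156 154 132  93  81  81  83  78  66]
 [ 67  72  70  71  72  73 104 151 160 134  90  83  83  80  75  70]
 [ 65  72  72  72  71  76 105 152 160 144 100  81  83  85  77  70]
 [ 66  69  75  73  74  72  96 151 163 156 107  82  81  80  77  73]
 [ 68  69  72  77  76  73  78  86  91  86  84  77  83  83  76  71]
 [ 72  68  73  70  74  79  75  80  79  81  86  84  82  83  79  69]]
```

Two independent cues, the skirt circle and the pip offset, agree on the axis at (0.455,-0.090) with yaw 0.054. I move the TCP down to 0.092 with partly open jaws, then close.

>>> drive_tool:
  rows:
    - [[0, 0, 0], [0.24, 0, -3], 4]
    - [[0, 0, 0], [0, 0, -3], 4]
    - [[0, 0, 0], [0, 0, -3], 4]
    - [[0, 0, 0], [0, 0, -3], 4]
    - [[0, 0, 0], [0, 0, -1.5], 4]
    - [[0, 0, 0], [0, 0, -1.0], 4]
    - [[0, 0, 0], [0, 0, -0.5], 4]
    - [[0, 0, 0], [0, 0, 0], 4]

```text
clock: 3.3
position: [0.4548, -0.0885, 0.0925]
ee_rot: [0.0, 1.0, 0.028, 0.0]
contact_force: [-0.3, 0.5, 0.2]
width: 0.04
gripper_force: 0.0
```

>>> drive_tool:
  rows:
    - [[0, 0, 0], [0, 0, 0], 1]
    - [[0, 0, 0], [0, 0, 0], 1]
    - [[0, 0, 0], [0, 0, 0], 1]
    - [[0, 0, 0], [0, 0, 0], 1]
    - [[0, 0, 0], [0, 0, 0], 1]
    - [[0, 0, 0], [0, 0, 0], 1]
  force: 40

```text
clock: 4.05
position: [0.4553, -0.0894, 0.0926]
ee_rot: [0.001, 1.0, 0.028, 0.001]
contact_force: [-0.2, -6.5, 3.8]
width: 0.0126
gripper_force: 44.2
```

The bar is gripped at width 12.6 mm with a small sideways load. I correct y by 1 mm and push in.

>>> drive_tool:
  rows:
    - [[0, 0, 0], [0, -0.1, 0], 1]
    - [[0, 0, 0], [0, 0, -0.2], 1]
    - [[0, 0, 0], [0, 0, -0.2], 1]
    - [[0, 0, 0], [0, 0, -0.2], 1]
    - [[0, 0, 0], [0, 0, -0.2], 1]
    - [[0, 0, 0], [0, 0, 0], 1]
    - [[0, 0, 0], [0, 0, 0], 1]

```text
clock: 4.92
position: [0.4553, -0.0896, 0.0849]
ee_rot: [0.0, 1.0, 0.028, 0.001]
contact_force: [-0.3, -2.0, 8.8]
width: 0.0128
gripper_force: 44.8
```

>>> drive_tool:
  rows:
    - [[0, 0, 0], [0, 0, -0.1], 1]
    - [[0, 0, 0], [0, 0, -0.1], 1]
    - [[0, 0, 0], [0, 0, -0.1], 1]
    - [[0, 0, 0], [0, 0, 0], 1]

```text
clock: 5.42
position: [0.4555, -0.0896, 0.0839]
ee_rot: [0.0, 1.0, 0.028, 0.001]
contact_force: [-4.0, -0.6, 25.3]
width: 0.0127
gripper_force: 47.0
```

It's against the stop: z force 25 N after 8.7 mm of travel. Now the turn, in two halves.

>>> drive_tool:
  rows:
    - [[0, 0, 0.08], [0, 0, 0], 1]
    - [[0, 0, 0.08], [0, 0, 0], 1]
    - [[0, 0, 0.08], [0, 0, 0], 1]
    - [[0, 0, 0.08], [0, 0, 0], 1]
    - [[0, 0, 0.08], [0, 0, 0], 1]
    - [[0, 0, 0], [0, 0, 0], 1]

```text
clock: 6.18
position: [0.4552, -0.0888, 0.0839]
ee_rot: [-0.0, 0.974, 0.226, 0.001]
contact_force: [-4.6, 1.7, 25.8]
width: 0.0127
gripper_force: 47.0
```

>>> drive_tool:
  rows:
    - [[0, 0, 0.08], [0, 0, 0], 1]
    - [[0, 0, 0.08], [0, 0, 0], 1]
    - [[0, 0, 0.08], [0, 0, 0], 1]
    - [[0, 0, 0.08], [0, 0, 0], 1]
    - [[0, 0, 0.08], [0, 0, 0], 1]
    - [[0, 0, 0.08], [0, 0, 0], 1]
    - [[0, 0, 0.08], [0, 0, 0], 1]
    - [[0, 0, 0.09], [0, 0, 0], 1]

```text
clock: 7.18
position: [0.4541, -0.0878, 0.0838]
ee_rot: [-0.002, 0.851, 0.526, 0.001]
contact_force: [-6.2, 3.5, 30.2]
width: 0.0125
gripper_force: 47.4
```

Run:
```python
from rig import manip, eyes
import cv2, numpy as np
from scipy.spatial.transform import Rotation as R
im=eyes.get_image("wrist"); s=manip.get_state()
q=s["ee_rot"]; print(2*np.arctan2(q[2],q[1])-.0545,s["position"],s["contact_force"],s["gripper_force"],s["width"],s["qpos"])
cv2.imwrite("pics/w2.png",im[:,:,::-1])
```

```text
1.0550485953662885 [ 0.45403207 -0.08786348  0.08385222] [-5.27163206  4.72757577 29.74504816] 47.44839012622833 0.012609098465734657 [-0.34392359  0.26295585  1.97328542  0.00349821  0.90698254  0.11516656]
```

View pics/w2.png

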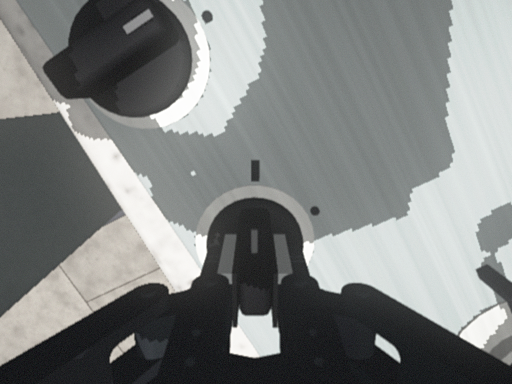

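The wrist view shows the right knob's pointer at (254,240), lined up with the bar mark at (255,170). Its pip is at (315,211), and the left knob is still pointing at its own pip. I hold for just over 4 s.

>>> drive_tool:
  rows:
    - [[0, 0, 0], [0, 0, 0], 1]
    - [[0, 0, 0], [0, 0, 0], 1]
    - [[0, 0, 0], [0, 0, 0], 1]
    - [[0, 0, 0], [0, 0, 0], 1]
    - [[0, 0, 0], [0, 0, 0], 1]
    - [[0, 0, 0], [0, 0, 0], 1]
    - [[0, 0, 0], [0, 0, 0], 1]
    - [[0, 0, 0], [0, 0, 0], 1]

```text
clock: 8.22
position: [0.4541, -0.0879, 0.0839]
ee_rot: [-0.001, 0.851, 0.525, 0.001]
contact_force: [-6.3, 4.2, 29.4]
width: 0.0128
gripper_force: 47.4
```

>>> drive_tool:
  rows:
    - [[0, 0, 0], [0, 0, 0], 1]
    - [[0, 0, 0], [0, 0, 0], 1]
    - [[0, 0, 0], [0, 0, 0], 1]
    - [[0, 0, 0], [0, 0, 0], 1]
    - [[0, 0, 0], [0, 0, 0], 1]
    - [[0, 0, 0], [0, 0, 0], 1]
    - [[0, 0, 0], [0, 0, 0], 1]
    - [[0, 0, 0], [0, 0, 0], 1]

```text
clock: 9.22
position: [0.4541, -0.0879, 0.0839]
ee_rot: [-0.001, 0.851, 0.525, 0.001]
contact_force: [-5.0, 4.5, 29.3]
width: 0.0129
gripper_force: 47.4
```

>>> drive_tool:
  rows:
    - [[0, 0, 0], [0, 0, 0], 1]
    - [[0, 0, 0], [0, 0, 0], 1]
    - [[0, 0, 0], [0, 0, 0], 1]
    - [[0, 0, 0], [0, 0, 0], 1]
    - [[0, 0, 0], [0, 0, 0], 1]
    - [[0, 0, 0], [0, 0, 0], 1]
    - [[0, 0, 0], [0, 0, 0], 1]
    - [[0, 0, 0], [0, 0, 0], 1]

```text
clock: 10.22
position: [0.454, -0.0879, 0.0839]
ee_rot: [-0.001, 0.851, 0.525, 0.001]
contact_force: [-6.2, 3.8, 30.1]
width: 0.0132
gripper_force: 47.4
```

>>> drive_tool:
  rows:
    - [[0, 0, 0], [0, 0, 0], 1]
    - [[0, 0, 0], [0, 0, 0], 1]
    - [[0, 0, 0], [0, 0, 0], 1]
    - [[0, 0, 0], [0, 0, 0], 1]
    - [[0, 0, 0], [0, 0, 0], 1]
    - [[0, 0, 0], [0, 0, 0], 1]
    - [[0, 0, 0], [0, 0, 0], 1]
    - [[0, 0, 0], [0, 0, 0], 1]

```text
clock: 11.22
position: [0.4541, -0.0878, 0.0838]
ee_rot: [-0.001, 0.851, 0.525, 0.001]
contact_force: [-5.9, 4.2, 29.6]
width: 0.0132
gripper_force: 47.4
```

Run:
```python
from rig import manip, job
s=manip.get_state(); print(s["clock"],s["position"],s["ee_rot"],s["contact_force"],s["gripper_force"])
if s["contact_force"][2]>15 and s["gripper_force"]>20 and s["position"][2]<.0848: print(job.sign_off())
```

```text
11.225 [ 0.45406218 -0.08784038  0.08384275] [-1.44358168e-03  8.51271662e-01  5.24722928e-01  5.67921769e-04] [-5.90038094  4.16450051 29.59025086] 47.402976751327515
the job is handed in; nothing more can be done
None
```

I pushed the right knob (the moka pot's burner) fully in, turned it about 60° to the ignition mark, held it there for over 4 s and handed the job in still holding it; no verdict was shown.

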